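# Feed a blade holder along the sharpener's fence with a push stick

### The arm

A 7-joint arm with a two-finger parallel gripper is mounted at the origin on a cart in front of the work surface, level with it; the furniture and walls round the work are solid. World frame = base frame: x ahead of the robot, y to its left, z up, the work surface at z = 0. Lengths are in m, angles in rad, forces in N, time in s.
With the tool pointing down it reaches from about 0.425 to 0.875 m from the base axis. Payload 8.4 kg.
Tool frame: the origin (TCP) lies at the very end of the fingers, on their centre line; the grasp point (between the pads) lies 19 mm behind it; z points along the fingers, y is the line along which they close (so a half turn about z gives the same grasp; the last joint's range is limited). The gripper opens to 85 mm and grips with 20 to 120 N. Pads are 22 mm wide; open, the fingers measure 114 mm over their backs; the gripper's body (76 mm by 85 mm) begins 54 mm behind the grasp point. The pads swing forward as they close: fully open they stand 13 mm farther back than shut.
Start: joints at [-1.449, 0.333, 0.04, 1.465, -0.013, 1.343, -0.059], TCP at [0.142, 0.634, 0.231] pointing down, gripper open.
Joint ranges: [-2.58, 2.58], [-0.38, 2.09], [-1.3, 1.39], [0.25, 2.4], [-1.5, 4.64], [0.08, 2.09], [-2.65, 2.65]. Speed limits (rad/s): [2.22, 2.22, 2.79, 2.79, 3.14, 3.14, 3.14].

### API

Orientations are given as a unit quaternion [x, y, z, w].
In Python, from rig import env gives the robot as it stands.
- The arm moves only by the tool drive_tool, never from a script. Its argument "plan" is a list of rows, each a list of 7 numbers: the shift along the tool's x, y, z in units of 40 mm (1.0 is 40 mm), then the turn, a rotation vector about the tool's x, y, z in units of 0.08 rad (1.0 is 0.08 rad), then the finger opening in mm, from 0 to 85.4. In form: [[dx, dy, dz, wx, wy, wz, gripper], ...]. A call has 1 to 5 rows; each row shifts and turns the commanded pose from where the row before left it, along the tool's axes as they then stand; what a row does not reach is not made up. A row lasts 1/12 s, in which the tool goes at most 41.7 mm and 7.16 degrees, less where a joint would pass 70% of its speed; a pose out of reach is approached as far as the arm can. A call with a number of a shift or a turn outside -1 to 1 is refused whole. A call with a gripper value outside its range is refused whole. The fingers move at their own pace and stop on an object; "squeeze" is the grip in N (left out, the last holds). Time passes only in rows, so rows that do not move let the fingers close. It gives the time, the measured TCP pose, the force, the opening and the grip force at its end, in the units of the state.
- env.get_obs(): the state, without advancing time (a new reading comes with each control period).
- env.get_image(name): name is "scene" or "top" or "wrist"; returns a dict with "image" (400x640x3 uint8, red, green, blue), "z_map" (400x640 float32, m along the optical axis (not along the pixel's ray), 0 where there is no reading), "fx", "fy", "cx", "cy" (pixels), "k1" (the pictures are not rectified: a ray, as slopes to the right and down, at radius r is drawn at 1 + k1 r^2 times it, then the intrinsics apply), "position" and "orientation" of the camera in the world; the wrist camera has in their place "tool_from_camera" (4x4, takes a point from camera to tool coordinates, whose origin is the TCP and whose axes are the flange's). Camera axes: x right, y down, z forward; pixel columns grow to the right and rows downward; lengths in m; the calibration is good to about 2 mm. A picture is of the moment at which its call begins: read the wrist's pose just before it.
- env.close_job(): hands the job in; it is judged then, once.
Trained networks look in the newest picture that a camera, given by its name, has taken for a name from the list of things; names that differ only in an ending like _2 or _b are one class to them, and where a whole thing is asked for, a point or a joint stands for the part that bears it (a point fixed in the world has none). Each returns a list of dicts, best first, with "conf" (0 to 1); they miss things now and then, are a little off and sometimes report something else, mostly with a low value. They report only what shows in the picture. A call takes as long as a camera call.
- env.boxes_of(camera, name): "extent" ([left, top, right, bottom] in pixels, round what is visible of it).
- env.landmark_of(camera, name): "point" ([column, row] in pixels: a listed point, or the origin of a listed thing).
The state is a dict: "clock": time; "q": joint angles; "joint_velocities": joint speeds; "effort": joint torques, N m; "position": TCP position; "tool_rot": TCP orientation; "ft_force": force on the tool from outside, world axes, zero at the start; "moment": the same for the moment, N m; "width": finger opening in m; "gripper_force": force on a finger pad.
Only numpy, scipy, OpenCV 4.12 (cv2) and the standard library are available. Lean on these libraries where they do the work, as an engineer would, in place of code of your own. Each camera call takes 0.05 s, during which the arm holds its last target. There are 200 camera calls.

### The job

Hone the kitchen blade clamped in the dark wooden holder: with the orange push stick, not with the fingers, first square the holder up against the metal fence before it reaches the guarded wheel, then feed it gently past the sprung honing wheel, keeping it pressed flat against the fence all the way, until it is fully home against the black end stop. Then lay the stick down on the worktop, off the sharpener, and leave the things around undisturbed.

Things in the scene. Friction and masses are not known exactly. Their poses are not given: they have to be found in the camera images.
- sharpener: Blade sharpener fixed on the hob: white base plate (x -75 to +60, y -170 to +120 mm, top at z = 8 mm), motor housing behind the fence, to z = 80 mm. Origin at the height of the hob glass (z = 0; the wooden worktop beside the hob lies 6 mm lower) below the fence face, opposite the middle of the honing wheel. +y is the feed direction, +x points from the base into the fence, z up. The fence face is the plane x = 0.
- hone_wheel (a joint): How far (m) the honing wheel is pressed back into the fence. The wheel (44 mm across, upright axis, z 17 to 29 mm) stands 6 mm out of a window in the fence face at y = 0 when free (reads 0) and reads 0.006 when the holder lies flat over it. Its spring pushes the holder off the fence with 0.8 N at 0, 2 N at 0.006.
- wheel_spot (a point): Fixed point on the fence face opposite the middle of the wheel, 23 mm above the hob glass. The small clear guard above it: sharpener x -35 to +40, y -35 to +35 mm, underside z = 54, top 58 mm.
- sled: Blade holder, loose on the base plate: dark wooden L-shaped block, outline 50 mm in x, 80 mm in y, 26 mm high (clamp and screws on top to 36 mm), 0.2 to 0.4 kg. Origin: underside, centre of the outline; axes as the sharpener's when square. Fence side x = +25 mm, leading end y = +40 (bevelled). Starts 5 to 30 mm off the fence, askew. Home: origin at sharpener x -25, y +60 mm.
- sled_corner (a point): Upright inner corner of the holder (holder x 0, y -15 mm), 21 mm above the hob glass. The part x -25 to 0, y -40 to -15 is cut away, open to -x and -y, to take the stick's tip: there it pushes the holder forward (+y) and on to the fence (+x). To keep its rear end from swinging out it takes more press to the fence than forward push.
- sled_front (a point): Point on the holder's fence side near its leading end (holder x +25, y +26 mm), 13 mm above its underside.
- sled_rear (a point): Point on the holder's fence side near its rear end (holder x +25, y -38 mm), 13 mm above its underside.
- push_stick: Orange push stick lying on the worktop: straight bar 240 mm long (along its x), 16 mm wide, 20 mm high, 80 g, rounded dark rubber tip of 8 mm radius at its +x end, black bands near its rear end. Origin at the middle of the underside, about its centre of mass; z up as it lies.
- stick_tip (a point): Foremost point of the stick's tip, 120 mm along +x from the middle, at half its height.
- pea_tin: Bystander, must be left where it stands; origin at the centre of its underside. Small food tin with a pale printed label, 58 mm across, 72 mm high.
- red_timer: Bystander, must be left where it stands; origin at the centre of its underside. Red and white kitchen timer, 69 mm across, 59 mm high.
- garlic: Bystander, must be left where it stands; origin at the centre of its underside. Garlic bulb, 56 mm across.
- cup: Bystander, must be left where it stands; origin at the centre of its underside. White espresso cup with a grey-green band, 65 mm across plus handle, 50 mm high.
- jar_red: Bystander, must be left where it stands; origin at the centre of its underside. Spice jar with a red cap, 46 mm across, 96 mm high.
- jar_green: Bystander, must be left where it stands; origin at the centre of its underside. Spice jar with a green cap, 42 mm across, 97 mm high.
- fence_rail: Aluminium fence with the black end stop, fixed to the sharpener; same origin and axes. Fence face x = 0, y -168 to +117 mm, top z = 38 mm. Stop: face at y = +100 mm, x -45 to 0, top z = 34 mm. The holder must not be forced against them (limit 40 N; about 10 N is ample).

How it is judged:
On the way, in this order (a step that is already met when the one before it is completed fails the run):
1. the holder lies flat against the fence (within 2.5 mm at both ends) before it reaches the wheel (x of each of sled_front, sled_rear in the frame of sharpener above -0.0025 m and y of sled in the frame of sharpener below -0.055 m), for 0.2 s.
2. the holder is passing the wheel, flat against the fence with the wheel pressed back, driven by the stick (x of each of sled_front, sled_rear in the frame of sharpener above -0.0025 m and y of sled in the frame of sharpener between -0.03 and 0.02 m and value of joint hone_wheel above 0.0035 m and contact force between push_stick and sled above 0.5 N), for 0.2 s.
3. the holder is home: within 3 mm of the end stop and of the fence (x of each of sled_front, sled_rear in the frame of sharpener above -0.003 m and y of sled in the frame of sharpener above 0.057 m), for 0.2 s.
At the end, for the whole second after the job is handed in: The holder stands flat on the base, within 3 mm of the end stop and within 3 mm of the fence at both ends, at rest; the stick lies at rest on the worktop, touching neither the sharpener nor the holder (all of step 3 and angle between sled's own z axis and vertical below 0.05 rad and linear speed of each of sled, push_stick below 0.01 m/s and contact force between push_stick and sharpener below 0.05 N and contact force between push_stick and sled below 0.05 N and height (world z) of stick_tip below 0.018 m and height (world z) of push_stick below 0.025 m).
It fails at once if while it passes the guarded wheel (its middle from 40 mm before the wheel to 55 mm past it) the holder stands off the fence by more than 4 mm at either end (y of sled in the frame of sharpener between -0.04 and 0.055 m and x of any of sled_front, sled_rear in the frame of sharpener below -0.004 m).
It fails at once if the fingers or the arm touch the holder (contact force between any of the fingers, the arm and sled above 0.5 N).
It fails at once if the holder is forced against the fence or stop with more than 40 N (contact force between sled and fence_rail above 40 N).
It fails at once if a bystander is moved by more than 20 mm (distance of any of pea_tin, red_timer, garlic, cup, jar_red, jar_green from where it was at the start of the episode above 0.02 m).
It also fails if it takes over 72 s, if anything falls off the work surface, if the arm or the gripper's body presses on something with over 40 N, if the wrist force passes 120 N, or if a joint passes its speed limit or range.

## Working session

There is one attempt and no reset: what is moved stays moved. The work goes in short steps, Python scripts to look and compute and a tool call to move; the robot and the scene stay as the last step left them, time stands still between calls to the robot, and variables do not carry over. Pictures are saved under pics/ and viewed, at most 10 in all, crops included, and the job is handed in when it is done.

Besides the shell and the picture viewer there is one more tool, called after ">>>" by a JSON object that holds its "op" and its "data", one argument or row to a line. drive_tool: Moves the arm, as the interface text tells. Its arguments: {"type":"object","properties":{"plan":{"type":"array","items":{"type":"array","items":{"type":"number"}}},"squeeze":{"type":"number"}},"required":["plan"]}

```bash
mkdir -p pics; ls
cat > h.py <<'E'
import numpy as np, cv2
from scipy.spatial.transform import Rotation as R
from rig import env
def cam(n):
    o=env.get_obs(); im=env.get_image(n)
    if 'tool_from_camera' in im:
        T=np.eye(4);T[:3,:3]=R.from_quat(o['tool_rot']).as_matrix();T[:3,3]=o['position'];im['T']=T@im['tool_from_camera']
    else:
        T=np.eye(4);T[:3,:3]=R.from_quat(im['orientation']).as_matrix();T[:3,3]=im['position'];im['T']=T
    return im
def ray(im,p):
    x=np.array([(p[0]-im['cx'])/im['fx'],(p[1]-im['cy'])/im['fy']]);u=x.copy()
    for _ in range(20):u=x/(1+im['k1']*(u@u))
    return im['T'][:3,:3]@np.array([u[0],u[1],1.]),im['T'][:3,3]
def atz(im,p,z):
    d,o=ray(im,p);return o+d*(z-o[2])/d[2]
def atd(im,p):
    d,o=ray(im,p);return o+d*im['z_map'][int(p[1]),int(p[0])]
def save(im,n,crop=None,s=1):
    a=im['image'][:,:,::-1]
    if crop:a=a[crop[1]:crop[3],crop[0]:crop[2]]
    cv2.imwrite('pics/'+n,cv2.resize(a,None,fx=s,fy=s))
E
python3 - <<'E'
from h import *
np.set_printoptions(precision=4,suppress=True)
for c in ['top','scene']:
    im=cam(c);save(im,c+'0.png')
    print(c,im['T'][:3,3],im['fx'],im['k1'])
    for n in ['wheel_spot','sharpener','sled','sled_corner','sled_front','sled_rear','push_stick','stick_tip','pea_tin','red_timer','garlic','cup','jar_red','jar_green']:
        for d in env.landmark_of(c,n)[:2]:
            p=d['point'];
            try: print(n,round(d['conf'],2),np.round(p,1),atd(im,p))
            except Exception as e: print(n,p,e)
print(env.get_obs())
E
```

```text
pics
top [0.3594 0.0408 1.3715] 418.40279760002545 -0.063744744119899
wheel_spot 0.72 [326.1 182.9] [0.6114 0.0166 0.0581]
wheel_spot 0.26 [183.4 227.4] [0.476  0.4682 0.0651]
sharpener 0.62 [324.5 186.2] [0.6004 0.0219 0.0602]
sharpener 0.56 [326.1 183.1] [0.6105 0.0166 0.0593]
sled 0.84 [358.5 200.4] [ 0.5569 -0.0877  0.0319]
sled 0.42 [358.2 201.4] [ 0.553  -0.0862  0.0365]
sled_corner 0.77 [359.4 201.5] [ 0.5532 -0.0905  0.0322]
sled_front 0.6 [349.5 191.2] [ 0.5918 -0.0612  0.0072]
sled_rear 0.73 [370.3 192.7] [ 0.5811 -0.1266  0.0342]
push_stick 0.62 [452.6 227.9] [ 0.4634 -0.3969  0.0093]
stick_tip 0.56 [415.6 229. ] [ 0.4635 -0.2781 -0.0076]
pea_tin 0.76 [403.  159.1] [ 0.6835 -0.2321  0.066 ]
red_timer 0.91 [445.3 164.8] [ 0.6671 -0.3743  0.0468]
red_timer 0.2 [449.4 228.6] [ 0.4609 -0.3845  0.0147]
garlic 0.55 [223.7 222.4] [0.4923 0.3466 0.0395]
garlic 0.37 [358.8 202.1] [ 0.5508 -0.0882  0.0352]
cup 0.79 [224.8 185.2] [0.619  0.3517 0.0101]
jar_red 0.82 [183.2 226.2] [0.4801 0.4701 0.0618]
jar_red 0.41 [351.  192.7] [ 0.5818 -0.0638  0.0366]
jar_green 0.6 [185.5 196.5] [0
[... 768 characters left out ...]
.485  0.3465 0.0287]
cup 0.51 [254.5 175.9] [0.5885 0.3344 0.0304]
jar_green 0.67 [225.  173.2] [0.5789 0.4658 0.0058]
jar_green 0.5 [357.9 219.5] [ 0.5463 -0.1015  0.0212]
{'clock': 1.5, 'q': array([-1.4492,  0.3332,  0.0399,  1.4654, -0.0134,  1.3433, -0.0585]), 'joint_velocities': array([-0.0008, -0.0008, -0.0001, -0.0003, -0.0006,  0.0005, -0.0002]), 'effort': array([ -0.0009, -65.8288,   1.3624, -40.5823,   0.0165,   0.0027,
        -0.    ]), 'position': array([0.1424, 0.6342, 0.2313]), 'tool_rot': array([ 0.1102,  0.9939, -0.    ,  0.    ]), 'ft_force': array([-0.5752,  0.0776, -0.4013]), 'moment': array([-0.0069,  0.0374, -0.0041]), 'gripper_force': 0.0, 'width': 0.08494635547743365}
```

Run:
```python
import cv2
a=cv2.imread('pics/top0.png')[130:280,150:540];cv2.imwrite('pics/topc.png',cv2.resize(a,None,fx=2.05,fy=2.05,interpolation=3))
```

```text
(no output)
```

View pics/topc.png

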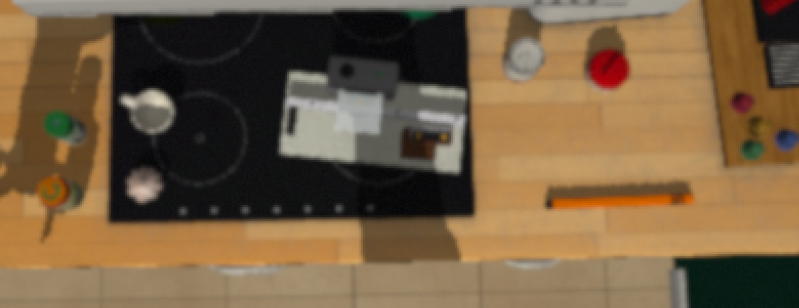

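View pics/scene0.png

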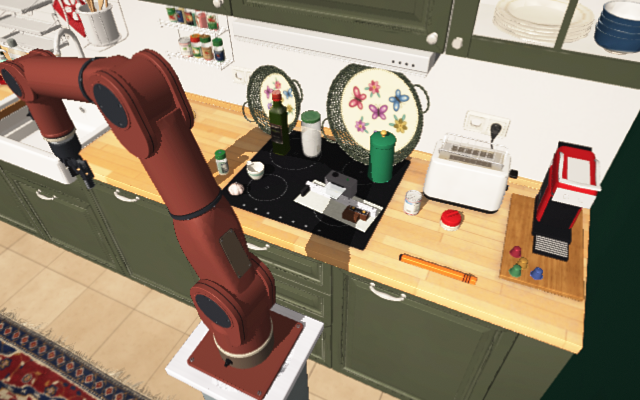

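The top view (crop scale 2.05, offset 150,130) shows the sharpener on the hob around (375,120), the dark sled at (425,143) at its right, and the orange stick from (548,203) to (692,198), tip on the left. The scene view agrees. So the feed runs towards world +y, the fence lies on the far side (+x), and the stick already points along +y.

```bash
cat >> h.py <<'E'
def plan(target,yaw,n,hold=85,tr=None):
    """rows for straight world move to target with tool-x yaw (deg), tool down"""
    o=env.get_obs();p=np.array(o['position']);M=R.from_quat(o['tool_rot'])
    y0=np.degrees(np.arctan2(M.as_matrix()[1,0],M.as_matrix()[0,0]))
    dy=(yaw-y0+180)%360-180; st=(np.array(target)-p)/n
    print('from',p.round(4),'yaw',round(y0,1),'step mm',np.linalg.norm(st)*1000)
    for i in range(n):
        A=np.radians(y0+dy*i/n);c,s=np.cos(A),np.sin(A)
        X=np.array([c,s,0]);Y=np.array([s,-c,0]);
        r=[st@X/.04,st@Y/.04,-st[2]/.04,0,0,-np.radians(dy/n)/.08,hold]
        print('['+','.join(f'{v:.2f}'.rstrip('0').rstrip('.') for v in r)+']',end=',\n' if i%5==4 else ',')
    print()
E
python3 -c "
from h import *
plan([0.50,-0.10,0.35],90,22)"
```

```text
from [0.1424 0.6342 0.2313] yaw 167.3 step mm 37.51069397851745
[-0.58,-0.73,-0.13,0,0,0.77,85],[-0.62,-0.69,-0.13,0,0,0.77,85],[-0.66,-0.65,-0.13,0,0,0.77,85],[-0.7,-0.61,-0.13,0,0,0.77,85],[-0.74,-0.56,-0.13,0,0,0.77,85],
[-0.77,-0.52,-0.13,0,0,0.77,85],[-0.8,-0.47,-0.13,0,0,0.77,85],[-0.83,-0.42,-0.13,0,0,0.77,85],[-0.85,-0.37,-0.13,0,0,0.77,85],[-0.87,-0.31,-0.13,0,0,0.77,85],
[-0.89,-0.26,-0.13,0,0,0.77,85],[-0.91,-0.2,-0.13,0,0,0.77,85],[-0.92,-0.15,-0.13,0,0,0.77,85],[-0.92,-0.09,-0.13,0,0,0.77,85],[-0.93,-0.03,-0.13,0,0,0.77,85],
[-0.93,0.02,-0.13,0,0,0.77,85],[-0.92,0.08,-0.13,0,0,0.77,85],[-0.92,0.14,-0.13,0,0,0.77,85],[-0.91,0.19,-0.13,0,0,0.77,85],[-0.89,0.25,-0.13,0,0,0.77,85],
[-0.88,0.3,-0.13,0,0,0.77,85],[-0.86,0.35,-0.13,0,0,0.77,85],
```

>>> {"op": "drive_tool", "data": {
  "plan": [
    [-0.58,-0.73,-0.13,0,0,0.77,85],
    [-0.62,-0.69,-0.13,0,0,0.77,85],
    [-0.66,-0.65,-0.13,0,0,0.77,85],
    [-0.7,-0.61,-0.13,0,0,0.77,85],
    [-0.74,-0.56,-0.13,0,0,0.77,85]
  ]
}}

```text
clock: 1.92
position: [0.2238, 0.4654, 0.2575]
tool_rot: [0.263, 0.965, 0.0, -0.0]
ft_force: [0.9, 0.5, 0.0]
width: 0.0849
gripper_force: 0.0
```

>>> {"op": "drive_tool", "data": {
  "plan": [
    [-0.77,-0.52,-0.13,0,0,0.77,85],
    [-0.8,-0.47,-0.13,0,0,0.77,85],
    [-0.83,-0.42,-0.13,0,0,0.77,85],
    [-0.85,-0.37,-0.13,0,0,0.77,85],
    [-0.87,-0.31,-0.13,0,0,0.77,85]
  ]
}}

```text
clock: 2.33
position: [0.3043, 0.2981, 0.2837]
tool_rot: [0.408, 0.913, 0.0, -0.0]
ft_force: [0.5, 0.5, -0.7]
width: 0.0846
gripper_force: 0.0
```

>>> {"op": "drive_tool", "data": {
  "plan": [
    [-0.89,-0.26,-0.13,0,0,0.77,85],
    [-0.91,-0.2,-0.13,0,0,0.77,85],
    [-0.92,-0.15,-0.13,0,0,0.77,85],
    [-0.92,-0.09,-0.13,0,0,0.77,85],
    [-0.93,-0.03,-0.13,0,0,0.77,85]
  ]
}}

```text
clock: 2.75
position: [0.3855, 0.1309, 0.3098]
tool_rot: [0.543, 0.84, 0.001, -0.0]
ft_force: [1.4, 0.7, -0.7]
width: 0.0852
gripper_force: 0.0
```

>>> {"op": "drive_tool", "data": {
  "plan": [
    [-0.93,0.02,-0.13,0,0,0.77,85],
    [-0.92,0.08,-0.13,0,0,0.77,85],
    [-0.92,0.14,-0.13,0,0,0.77,85],
    [-0.91,0.19,-0.13,0,0,0.77,85],
    [-0.89,0.25,-0.13,0,0,0.77,85]
  ]
}}

```text
clock: 3.17
position: [0.4662, -0.0363, 0.336]
tool_rot: [0.665, 0.746, 0.001, 0.0]
ft_force: [0.7, 1.2, 1.0]
width: 0.085
gripper_force: 0.0
```

>>> {"op": "drive_tool", "data": {
  "plan": [
    [-0.88,0.3,-0.13,0,0,0.77,85],
    [-0.86,0.35,-0.13,0,0,0.77,85],
    [0,0,0,0,0,0,85],
    [0,0,0,0,0,0,85]
  ]
}}

```text
clock: 3.5
position: [0.4981, -0.1035, 0.3459]
tool_rot: [0.711, 0.704, -0.0, 0.0]
ft_force: [-0.0, 0.1, -0.8]
width: 0.0848
gripper_force: 0.0
```

Run:
```python
from h import *
np.set_printoptions(precision=4,suppress=True)
im=cam('wrist');save(im,'w1.png');print(im['T'],im['fx'],im['k1'])
for n in ['wheel_spot','sharpener','sled','sled_corner','sled_front','sled_rear','push_stick','stick_tip']:
    for d in env.landmark_of('wrist',n)[:2]:
        p=d['point'];print(n,round(d['conf'],2),np.round(p,1),atd(im,p))
```

```text
[[ 0.9999 -0.0098 -0.0033  0.4986]
 [-0.0103 -0.9533 -0.3017 -0.0272]
 [-0.0002  0.3017 -0.9534  0.4868]
 [ 0.      0.      0.      1.    ]] 279.82992912447446 0.011816768149796998
wheel_spot 0.85 [393.5  72. ] [0.6045 0.0189 0.0566]
sharpener 0.65 [372.2 129.6] [ 0.5824 -0.0616  0.0347]
sharpener 0.55 [386.8  77.6] [0.5959 0.0119 0.0546]
sled 0.74 [352.2 141.7] [ 0.5517 -0.0804  0.0318]
sled 0.23 [304.7 293.9] [ 0.4669 -0.3815  0.0133]
sled_corner 0.71 [355.6 151.5] [ 0.5574 -0.0959  0.0337]
sled_corner 0.62 [370.6 167. ] [ 0.5828 -0.1215  0.0339]
sled_front 0.71 [374.  127.6] [ 0.5901 -0.0604  0.008 ]
sled_rear 0.63 [373.5 127.2] [ 0.5895 -0.0598  0.007 ]
sled_rear 0.62 [369.1 164.1] [ 0.5802 -0.1169  0.033 ]
push_stick 0.97 [306.2 294.4] [ 0.4698 -0.3836  0.0121]
stick_tip 0.81 [301.4 247.7] [ 0.4632 -0.2795  0.0124]
```

View pics/w1.png

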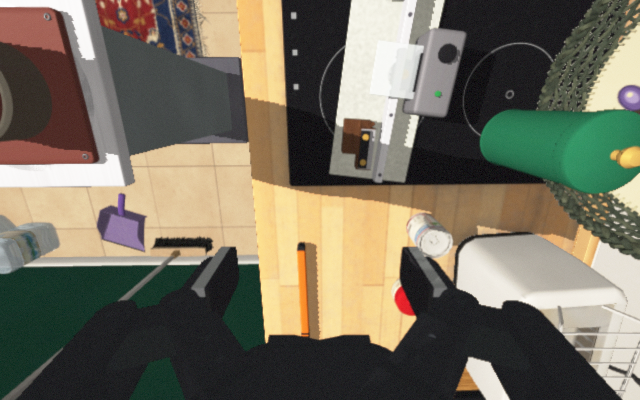

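The wrist view shows the plate (331–445, 0–182), the fence rail running from (378,180) up to about (413,5), the sled at about (358,143), and the stick from (301,243) down to (306,335). I'll fit the fence from the depth map next.

Run:
```python
from h import *
np.set_printoptions(precision=4,suppress=True)
im=cam('wrist');save(im,'w1c.png',(320,60,440,200),4)
# world points
vv,uu=np.mgrid[0:400,0:640]
x=np.stack([(uu-im['cx'])/im['fx'],(vv-im['cy'])/im['fy']],-1);u=x.copy()
for _ in range(10):u=x/(1+im['k1']*(u**2).sum(-1,keepdims=True))
z=im['z_map'];P=np.concatenate([u,np.ones(u.shape[:2]+(1,))],-1)*z[...,None]
P=P@im['T'][:3,:3].T+im['T'][:3,3];np.save('P.npy',P);np.save('I.npy',im['image'])
# heightmap stats along lines of constant y: profile in x
for y in [-0.135,-0.11,-0.09,-0.06,-0.045,0.0]:
    m=(abs(P[...,1]-y)<.0025)&(P[...,0]>.48)&(P[...,0]<.70)
    q=P[m];o=np.argsort(q[:,0]);q=q[o]
    print(y,[(int(1000*a),int(1000*b)) for a,b in zip(q[::2,0],q[::2,2])])
```

```text
-0.135 [(481, -1), (483, -2), (483, -1), (485, -1), (486, -2), (486, -2), (488, -1), (490, -1), (492, -1), (494, -2), (494, -1), (495, -2), (497, 0), (497, -1), (499, -1), (501, -1), (501, -2), (503, -1), (504, 0), (504, -3), (506, -2), (508, 0), (508, -2), (510, -1), (511, -1), (511, -2), (513, -1), (515, 5), (515, 2), (517, 5), (518, 5), (520, 6), (522, 6), (523, 6), (525, 6), (525, 5), (527, 6), (529, 6), (531, 6), (532, 6), (534, 7), (534, 6), (536, 5), (538, 5), (539, 6), (541, 7), (543, 6), (545, 7), (546, 5), (548, 7), (550, 7), (550, 5), (552, 6), (553, 6), (555, 7), (555, 5), (557, 7), (558, 7), (559, 7), (561, 4), (562, 5), (564, 5), (566, 6), (567, 5), (569, 6), (571, 5), (572, 7), (573, 6), (574, 5), (576, 6), (578, 5), (580, 7), (580, 5), (582, 5), (583, 5), (585, 5), (587, 6), (588, 6), (590, 37), (590, 9), (590, 26), (590, 35), (590, 24), (590, 33), (590, 15), (591, 13), (591, 37), (593, 35), (594, 38), (595, 36), (596, 36), (598, 37), (599, 37), (601, 36), (601, 36), (611, 5), (612, 5), (613, 6), (615, 6), (615, 5), (617, 5), (618, 5), (618, 5), (620, 5), (621, 7), (6
[... 28229 characters left out ...]
0, 70), (641, 70), (642, 72), (642, 70), (643, 72), (643, 72), (644, 71), (644, 71), (645, 72), (646, 71), (647, 71), (647, 71), (648, 72), (649, 70), (650, 72), (650, 71), (651, 72), (651, 72), (653, 72), (653, 71), (654, 72), (654, 71), (655, 73), (656, 70), (656, 73), (657, 71), (658, 72), (658, 71), (659, 71), (660, 71), (660, 72), (661, 72), (662, 72), (663, 70), (663, 74), (664, 71), (665, 72), (665, 72), (666, 72), (666, 71), (667, 72), (668, 71), (669, 71), (669, 73), (669, 74), (671, 70), (672, 71), (672, 71), (673, 72), (673, 72), (674, 72), (675, 73), (676, 72), (676, 71), (677, 72), (678, 71), (678, 72), (679, 71), (680, 73), (681, 72), (682, 70), (683, 71), (683, 71), (685, 69)]
```

View pics/w1c.png

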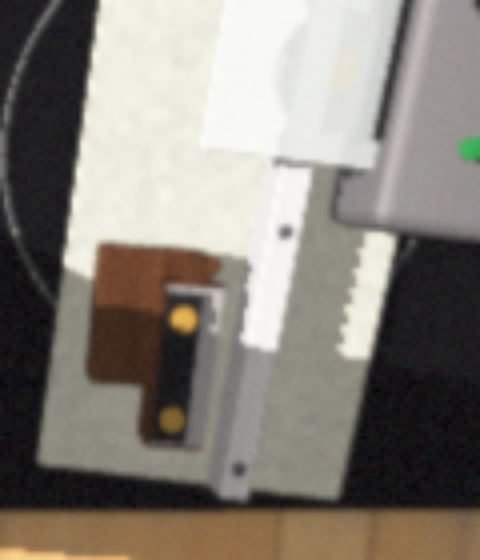

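The 4x crop shows the holder's cut-away corner at crop (142,382), its leading-left corner at (97,243), the plate's rear edge from (40,465) to (340,498), and the fence line from (215,490) to (275,165).

Run:
```python
from h import *
np.set_printoptions(precision=4,suppress=True)
im=cam('wrist');P=np.load('P.npy')
f=lambda c:(320+c[0]/4-.5+.125,60+c[1]/4-.5+.125)
A=np.polyfit([-.135,-.11,-.09,-.06,-.045],[.590,.593,.5958,.5996,.6014],1);print(A,np.degrees(np.arctan(A[0])))
th=np.arctan(A[0]);ys=np.array([np.sin(th),np.cos(th)]);xs=np.array([np.cos(th),-np.sin(th)])
f0=np.array([A[1],0.])
# guard / plate y extents along y_s
e=[atz(im,f(c),.0058)[:2] for c in [(40,465),(340,498)]];print('plate rear',e,[ (q-f0)@ys for q in e])
m=(P[...,2]>.052)&(P[...,2]<.060)&(np.arange(640)[None]>340)&(np.arange(400)[:,None]<150)
S=np.stack([(P[...,:2]-f0)@xs,(P[...,:2]-f0)@ys],-1);g=S[m];print('guard',np.percentile(g,[1,50,99],axis=0))
ends=[(q-f0)@ys+.170 for q in e];y0=np.mean(ends);O=f0+ys*y0;print('origin from plate',O,'guard mid-based',f0+ys*(np.percentile(g[:,1],[1,99]).mean()))
for n,c in dict(LL=(97,243),LC=(88,378),CC=(142,382),RR=(140,440)).items():
    w=atz(im,f(c),.0322)[:2];print(n,w,'S:',(w-O)@xs,(w-O)@ys)
# stick
I=im['image'].astype(int);o=(I[...,0]>180)&(I[...,1]>70)&(I[...,1]<160)&(I[...,2]<60)&(np.arange(400)[:,None]>230)&(np.arange(640)[None]<340)&(np.arange(640)[None]>280)
v,u=np.nonzero(o);W=np.array([atz(im,(a,b),.0125)[:2] for a,b in zip(u,v)]);print(len(W),W.min(0),W.max(0),np.median(P[o][:,2]))
p=np.polyfit(W[:,1],W[:,0],1);print('stick x=',p,'deg',np.degrees(np.arctan(p[0])),'x at -.39',np.polyval(p,-.39))
```

```text
[0.1278 0.6072] 7.285311961678183
plate rear [array([ 0.5164, -0.1393]), array([ 0.6497, -0.155 ])] [np.float64(-0.14967625199385645), np.float64(-0.14835787555505908)]
guard [[-0.034  -0.0513]
 [ 0.0056  0.0244]
 [ 0.3191  0.0856]]
origin from plate [0.6099 0.0208] guard mid-based [0.6094 0.017 ]
LL [ 0.5371 -0.0439] S: -0.06397582888436215 -0.07342443041938378
LC [ 0.5346 -0.0968] S: -0.05970883730823942 -0.12625365594013196
CC [ 0.5566 -0.0986] S: -0.03766605285677992 -0.12519446463945544
RR [ 0.5566 -0.1226] S: -0.03461794137891303 -0.14902352762913965
537 [ 0.4563 -0.4774] [ 0.4713 -0.2853] 0.012629267885283568
stick x= [-0.0148  0.4579] deg -0.8499024492141924 x at -.39 0.46363704692238067
```

```bash
python3 -c "
from h import *
plan([0.4638,-0.396,0.06],90.85,12,50)"
```

```text
from [ 0.4978 -0.101   0.3458] yaw 89.7 step mm 34.34227926215657
[-0.61,-0.07,0.6,0,0,-0.02,50],[-0.61,-0.07,0.6,0,0,-0.02,50],[-0.61,-0.07,0.6,0,0,-0.02,50],[-0.61,-0.07,0.6,0,0,-0.02,50],[-0.61,-0.07,0.6,0,0,-0.02,50],
[-0.61,-0.07,0.6,0,0,-0.02,50],[-0.61,-0.07,0.6,0,0,-0.02,50],[-0.61,-0.07,0.6,0,0,-0.02,50],[-0.61,-0.08,0.6,0,0,-0.02,50],[-0.61,-0.08,0.6,0,0,-0.02,50],
[-0.61,-0.08,0.6,0,0,-0.02,50],[-0.61,-0.08,0.6,0,0,-0.02,50],
```

>>> {"op": "drive_tool", "data": {
  "plan": [
    [-0.61,-0.07,0.6,0,0,-0.02,50],
    [-0.61,-0.07,0.6,0,0,-0.02,50],
    [-0.61,-0.07,0.6,0,0,-0.02,50],
    [-0.61,-0.07,0.6,0,0,-0.02,50],
    [-0.61,-0.07,0.6,0,0,-0.02,50]
  ]
}}

```text
clock: 4.47
position: [0.4834, -0.2242, 0.2249]
tool_rot: [0.706, 0.708, 0.001, 0.0]
ft_force: [0.6, 1.2, -0.6]
width: 0.0501
gripper_force: 0.0
```

>>> {"op": "drive_tool", "data": {
  "plan": [
    [-0.61,-0.07,0.6,0,0,-0.02,50],
    [-0.61,-0.07,0.6,0,0,-0.02,50],
    [-0.61,-0.07,0.6,0,0,-0.02,50],
    [-0.61,-0.08,0.6,0,0,-0.02,50],
    [-0.61,-0.08,0.6,0,0,-0.02,50]
  ]
}}

```text
clock: 4.88
position: [0.4694, -0.3463, 0.1042]
tool_rot: [0.703, 0.711, -0.0, -0.0]
ft_force: [1.2, 0.4, 0.6]
width: 0.0501
gripper_force: 0.0
```

>>> {"op": "drive_tool", "data": {
  "plan": [
    [-0.61,-0.08,0.6,0,0,-0.02,50],
    [-0.61,-0.08,0.6,0,0,-0.02,50],
    [0,0,0,0,0,0,50],
    [0,0,0,0,0,0,50]
  ]
}}

```text
clock: 5.22
position: [0.4619, -0.3954, 0.0563]
tool_rot: [0.703, 0.711, -0.001, -0.001]
ft_force: [0.5, 0.3, 0.5]
width: 0.0501
gripper_force: 0.0
```

```bash
python3 -c "
from h import *
im=cam('wrist');save(im,'w2.png');o=env.get_obs();print(o['position'],o['tool_rot'],o['width'])
for n in ['push_stick','stick_tip']:
  for d in env.landmark_of('wrist',n)[:2]:print(n,d['conf'],d['point'],atd(im,d['point']))"
```

```text
[ 0.46332146 -0.3944642   0.05742567] [ 7.02516667e-01  7.11667062e-01 -3.30984047e-04 -4.63598590e-04] 0.04986026746951572
push_stick 0.76 [321.0, 210.7] [ 0.46289568 -0.38820755  0.01289097]
push_stick 0.21 [320.8, 33.9] [ 0.46137139 -0.27809063  0.01133926]
stick_tip 0.68 [320.9, 34.4] [ 0.46143314 -0.27841027  0.0116188 ]
```

View pics/w2.png

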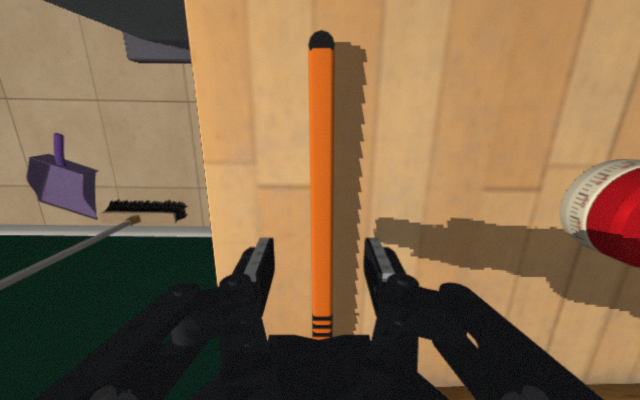

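The stick (column 321, tip at row 32) is centred between the fingers. Descend and grip.

>>> {"op": "drive_tool", "data": {
  "plan": [
    [0,0,0.5,0,0,0,45],
    [0,0,0.5,0,0,0,45],
    [0,0,0.35,0,0,0,45],
    [0,0,0.15,0,0,0,45],
    [0,0,0,0,0,0,45]
  ]
}}

```text
clock: 5.78
position: [0.4638, -0.3931, -0.0029]
tool_rot: [0.702, 0.713, -0.0, -0.001]
ft_force: [0.5, -0.0, 0.1]
width: 0.045
gripper_force: 0.0
```

>>> {"op": "drive_tool", "data": {
  "plan": [
    [0,0,0,0,0,0,10],
    [0,0,0,0,0,0,10],
    [0,0,0,0,0,0,10],
    [0,0,0,0,0,0,10],
    [0,0,0,0,0,0,10]
  ],
  "squeeze": 110
}}

```text
clock: 6.2
position: [0.4644, -0.3948, -0.0007]
tool_rot: [0.702, 0.712, 0.0, 0.001]
ft_force: [-1.7, 1.3, 6.2]
width: 0.013
gripper_force: 108.3
```

>>> {"op": "drive_tool", "data": {
  "plan": [
    [0,0,-0.5,0,0,0,10],
    [0,0,-0.5,0,0,0,10],
    [0,0,-0.5,0,0,0,10],
    [0,0,0,0,0,0,10],
    [0,0,0,0,0,0,10]
  ]
}}

```text
clock: 6.62
position: [0.4645, -0.3949, 0.0593]
tool_rot: [0.702, 0.712, 0.001, 0.001]
ft_force: [-0.1, -0.7, -1.1]
width: 0.0134
gripper_force: 107.8
```

```bash
python3 -c "
from h import *
im=cam('wrist');save(im,'w3.png',(180,0,460,340),1.6);o=env.get_obs();p=np.array(o['position']);M=R.from_quat(o['tool_rot']);print(p,o['tool_rot'],o['width'])
for d in env.landmark_of('wrist','stick_tip')[:2]:q=atd(im,d['point']);print(d['conf'],d['point'],q,'tool',M.inv().apply(q-p))
for v in [60,100,140,180,220]:
  q=atd(im,(320.5,v));print(v,'tool',M.inv().apply(q-p))"
```

```text
[ 0.46401821 -0.3942211   0.05814621] [7.02078207e-01 7.12099622e-01 3.51133746e-04 4.43709976e-04] 0.013244807191441912
60 tool [ 0.09432859  0.00098241 -0.01337959]
100 tool [ 0.07857239  0.00099345 -0.01451183]
140 tool [ 0.06165749  0.00101009 -0.01501626]
180 tool [ 0.04324387  0.00103106 -0.01511894]
220 tool [ 0.02293654  0.00105735 -0.01473675]
```

View pics/w3.png

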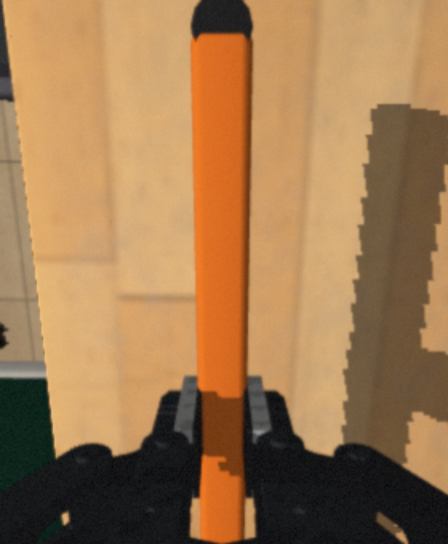

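The stick hangs straight in the grip, with its top about 15 mm above the TCP and its tip just beyond the top of the frame. Turn it to 45° to the fence and bring it up behind the cut-out.

```bash
cat >> h.py <<'E'
O=np.array([.610,.021]);th=np.radians(7.29);xs=np.array([np.cos(th),-np.sin(th)]);ys=np.array([np.sin(th),np.cos(th)])
YAW=37.7
def tcp_for(sx,sy,z,yaw=YAW):
    w=O+sx*xs+sy*ys;c,s=np.cos(np.radians(yaw)),np.sin(np.radians(yaw))
    return [*(w-np.array([c,s])*.1085-.001*np.array([s,-c])),z]
def tip():
    o=env.get_obs();M=R.from_quat(o['tool_rot']).as_matrix();w=(np.array(o['position'])+M@[.1085,.001,0])
    print('tip S mm',((w[:2]-O)@xs*1000).round(1),((w[:2]-O)@ys*1000).round(1),'z',o['position'][2].round(4),'F_S',(o['ft_force'][:2]@xs).round(2),(o['ft_force'][:2]@ys).round(2),o['ft_force'][2].round(2),'yaw',np.degrees(np.arctan2(M[1,0],M[0,0])).round(2),'w',o['width'].round(4),'t',o['clock'])
E
python3 -c "
from h import *
plan(tcp_for(-.063,-.152,.058),YAW,12,10)"
```

```text
from [ 0.4637 -0.3939  0.0574] yaw 90.8 step mm 17.309402102310848
[0.43,-0.04,-0,0,0,0.97,10],[0.43,-0.07,-0,0,0,0.97,10],[0.42,-0.11,-0,0,0,0.97,10],[0.41,-0.14,-0,0,0,0.97,10],[0.4,-0.17,-0,0,0,0.97,10],
[0.38,-0.2,-0,0,0,0.97,10],[0.37,-0.23,-0,0,0,0.97,10],[0.35,-0.26,-0,0,0,0.97,10],[0.33,-0.28,-0,0,0,0.97,10],[0.31,-0.31,-0,0,0,0.97,10],
[0.28,-0.33,-0,0,0,0.97,10],[0.25,-0.35,-0,0,0,0.97,10],
```

>>> {"op": "drive_tool", "data": {
  "plan": [
    [0.43,-0.04,0,0,0,0.97,10],
    [0.43,-0.07,0,0,0,0.97,10],
    [0.42,-0.11,0,0,0,0.97,10],
    [0.41,-0.14,0,0,0,0.97,10],
    [0.4,-0.17,0,0,0,0.97,10]
  ]
}}

```text
clock: 7.13
position: [0.4537, -0.3069, 0.0568]
tool_rot: [0.827, 0.562, -0.0, -0.001]
ft_force: [0.2, 0.9, -0.6]
width: 0.0134
gripper_force: 107.7
```

>>> {"op": "drive_tool", "data": {
  "plan": [
    [0.38,-0.2,0,0,0,0.97,10],
    [0.37,-0.23,0,0,0,0.97,10],
    [0.35,-0.26,0,0,0,0.97,10],
    [0.33,-0.28,0,0,0,0.97,10],
    [0.31,-0.31,0,0,0,0.97,10]
  ]
}}

```text
clock: 7.55
position: [0.4446, -0.2205, 0.057]
tool_rot: [0.92, 0.392, -0.0, -0.0]
ft_force: [0.4, -0.0, -0.6]
width: 0.0129
gripper_force: 107.7
```

>>> {"op": "drive_tool", "data": {
  "plan": [
    [0.28,-0.33,0,0,0,0.97,10],
    [0.25,-0.35,0,0,0,0.97,10],
    [0,0,0,0,0,0,10],
    [0,0,0,0,0,0,10]
  ]
}}

```text
clock: 7.88
position: [0.4414, -0.1863, 0.0572]
tool_rot: [0.947, 0.323, -0.001, -0.0]
ft_force: [-0.2, 0.3, 0.0]
width: 0.0132
gripper_force: 107.8
```

```bash
python3 -c "
from h import *
np.set_printoptions(precision=4,suppress=True)
tip()
im=cam('wrist');save(im,'w4.png',(200,0,520,260),2.4);tip()
for n in ['stick_tip','sled_corner','sled_front','sled_rear']:
  for d in env.landmark_of('wrist',n)[:2]:
    q=atd(im,d['point']);print(n,round(d['conf'],2),np.round(d['point'],1),q[2],'S mm',(q[:2]-O)@xs*1e3,(q[:2]-O)@ys*1e3)
plan(tcp_for(-.063,-.152,.017),YAW,4,10)"
```

```text
Traceback (most recent call last):
  File "h.py", line 42, in tip
    print('tip S mm',((w[:2]-O)@xs*1000).round(1),((w[:2]-O)@ys*1000).round(1),'z',o['position'][2].round(4),'F_S',(o['ft_force'][:2]@xs).round(2),(o['ft_force'][:2]@ys).round(2),o['ft_force'][2].round(2),'yaw',np.degrees(np.arctan2(M[1,0],M[0,0])).round(2),'w',o['width'].round(4),'t',o['clock'])
                                                                                                                                                                                                                                                                      ^^^^^^^^^^^^^^^^
AttributeError: 'float' object has no attribute 'round'
```

```bash
sed -i "s/,'w',o\['width'\].round(4)//" h.py; python3 -c "
from h import *
np.set_printoptions(precision=4,suppress=True)
im=cam('wrist');save(im,'w4.png',(200,0,520,260),2.4);tip()
for n in ['stick_tip','sled_corner','sled_front','sled_rear']:
  for d in env.landmark_of('wrist',n)[:2]:
    q=atd(im,d['point']);print(n,round(d['conf'],2),np.round(d['point'],1),q[2],'S mm',(q[:2]-O)@xs*1e3,(q[:2]-O)@ys*1e3)
plan(tcp_for(-.063,-.152,.017),YAW,4,10)"
```

```text
tip S mm -63.1 -152.1 z 0.0574 F_S 1.86 -0.43 -0.47 yaw 37.59 t 7.9333
stick_tip 0.76 [315.7   1.5] 0.0711490824254152 S mm -59.767735932129995 -145.05211198383452
from [ 0.4415 -0.1882  0.0578] yaw 37.4 step mm 10.197779358295191
[0,-0,0.25,0,0,-0.02,10],[0,-0,0.25,0,0,-0.02,10],[0,-0,0.25,0,0,-0.02,10],[0,-0,0.25,0,0,-0.02,10],
```

View pics/w4.png

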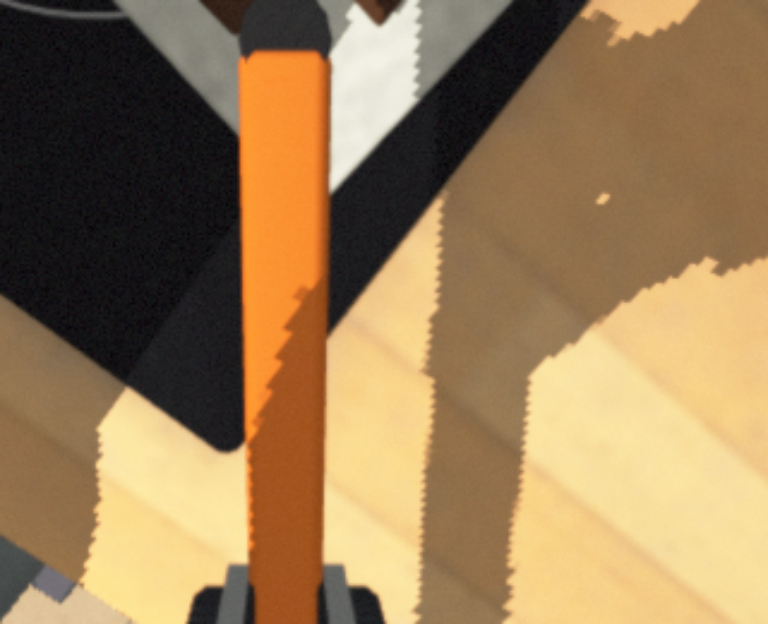

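The crop shows the tip at (285,20) aimed between the holder's two arms, brown at (225,10) and (380,10). Descend and close in.

>>> {"op": "drive_tool", "data": {
  "plan": [
    [0,0,0.4,0,0,0,10],
    [0,0,0.4,0,0,0,10],
    [0,0,0.22,0,0,0,10],
    [0,0,0,0,0,0,10]
  ]
}}

```text
clock: 8.47
position: [0.4404, -0.1876, 0.0156]
tool_rot: [0.947, 0.321, -0.001, -0.0]
ft_force: [-0.6, 0.0, -0.6]
width: 0.0134
gripper_force: 107.8
```

>>> {"op": "drive_tool", "data": {
  "plan": [
    [0.23,-0.04,0,0,0,0,10],
    [0.23,-0.03,0,0,0,0,10],
    [0,0,0,0,0,0,10],
    [0,0,0,0,0,0,10]
  ]
}}

```text
clock: 8.8
position: [0.4557, -0.1733, 0.0175]
tool_rot: [0.947, 0.322, 0.0, 0.0]
ft_force: [-0.1, -0.4, -0.2]
width: 0.0133
gripper_force: 107.8
```

```bash
python3 -c "
from h import *
np.set_printoptions(precision=4,suppress=True)
tip()
for c in ['scene','top']:
 im=cam(c);
 if c=='scene':save(im,'s2.png',(290,160,450,280),4)
 for n in ['stick_tip','sled_corner','sled_front','sled_rear']:
  for d in env.landmark_of(c,n)[:1]:
    q=atd(im,d['point']);print(n,round(d['conf'],2),np.round(d['point'],1),q[2],'S mm',(q[:2]-O)@xs*1e3,(q[:2]-O)@ys*1e3)
"
```

```text
tip S mm -50.8 -136.4 z 0.0175 F_S -0.03 -0.45 -0.24 yaw 37.56 t 8.8
stick_tip 0.47 [332.2 201.6] 0.008539360310086508 S mm -6.855159493919721 -1.8005035125966373
sled_corner 0.71 [360.3 215.2] 0.17027453897490907 S mm -159.47597835885608 -193.543588744152
sled_front 0.59 [352.5 206.3] 0.048123907071114136 S mm -26.040126257371885 -95.03605774027969
sled_rear 0.51 [368.3 212.5] 0.19268247540789685 S mm -157.65874741006098 -217.9137184269654
stick_tip 0.58 [327.5 185.3] 0.05818121240794949 S mm -5.340023573333211 -9.484423673085429
sled_corner 0.85 [357.6 199.1] 0.036575487732913414 S mm -35.71252280783923 -110.91291142334539
sled_front 0.69 [349.7 192.8] 0.029048678336059508 S mm -16.65862155359717 -83.89589347375568
sled_rear 0.86 [368.6 196. ] 0.04622879106934841 S mm -23.38449972994016 -144.4024155832965
```

View pics/s2.png

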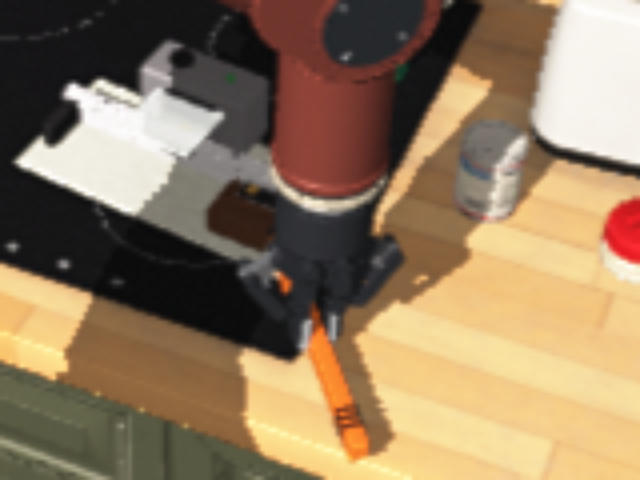

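The arm hides the tip in this view; the stick lies on the expected line to the holder (about (240,215) in the crop). Now press square on to the fence (+x), watching the force.

>>> {"op": "drive_tool", "data": {
  "plan": [
    [0.04,0.04,0,0,0,0,10],
    [0.04,0.04,0,0,0,0,10],
    [0.04,0.04,0,0,0,0,10],
    [0.04,0.04,0,0,0,0,10],
    [0,0,0,0,0,0,10]
  ]
}}

```text
clock: 9.72
position: [0.4641, -0.1752, 0.017]
tool_rot: [0.947, 0.321, 0.0, 0.0]
ft_force: [-0.9, 1.0, -1.1]
width: 0.0132
gripper_force: 107.8
```

>>> {"op": "drive_tool", "data": {
  "plan": [
    [0.04,0.04,0,0,0,0,10],
    [0.04,0.04,0,0,0,0,10],
    [0.03,0.03,0,0,0,0,10],
    [0,0,0,0,0,0,10]
  ]
}}

```text
clock: 10.05
position: [0.47, -0.1759, 0.0169]
tool_rot: [0.947, 0.321, 0.0, 0.0]
ft_force: [1.0, 0.5, -0.1]
width: 0.013
gripper_force: 107.8
```

```bash
python3 -c "
from h import *
tip()"
```

```text
tip S mm -36.1 -137.4 z 0.0169 F_S 0.89 0.59 -0.06 yaw 37.45 t 10.05
```

>>> {"op": "drive_tool", "data": {
  "plan": [
    [0.04,0.04,0,0,0,0,10],
    [0.03,0.03,0,0,0,0,10],
    [0,0,0,0,0,0,10]
  ]
}}

```text
clock: 10.3
position: [0.4726, -0.1762, 0.0165]
tool_rot: [0.947, 0.321, -0.001, -0.001]
ft_force: [-5.7, 1.2, 1.7]
width: 0.013
gripper_force: 108.1
```

>>> {"op": "drive_tool", "data": {
  "plan": [
    [0.02,0.02,0,0,0,0,10],
    [0.02,0.02,0,0,0,0,10],
    [0,0,0,0,0,0,10]
  ]
}}

```text
clock: 10.55
position: [0.4737, -0.1762, 0.0162]
tool_rot: [0.947, 0.321, -0.002, -0.001]
ft_force: [-8.4, 1.8, 1.4]
width: 0.0134
gripper_force: 108.5
```

>>> {"op": "drive_tool", "data": {
  "plan": [
    [0.02,0.02,0,0,0,0,10],
    [0,0,0,0,0,0,10]
  ]
}}

```text
clock: 10.72
position: [0.4743, -0.1761, 0.016]
tool_rot: [0.947, 0.322, -0.002, -0.002]
ft_force: [-10.3, 2.4, 1.2]
width: 0.0135
gripper_force: 108.7
```

```bash
python3 -c "
from h import *
tip()"
```

```text
tip S mm -31.9 -136.9 z 0.016 F_S -10.49 1.04 1.25 yaw 37.51 t 10.7167
```

```bash
python3 -c "
from h import *
im=cam('top');save(im,'t2.png',(300,165,400,235),7)
for n in ['sled_corner','sled_front','sled_rear','sled']:
  for d in env.landmark_of('top',n)[:1]:
    q=atz(im,d['point'],.021);print(n,round(d['conf'],2),np.round(d['point'],1),'S mm',(q[:2]-O)@xs*1e3,(q[:2]-O)@ys*1e3)
tip()
"
```

```text
sled_corner 0.68 [358.5 194.6] S mm -18.045588335420025 -113.5715123399461
sled_front 0.9 [347.6 190.1] S mm -7.077241123271976 -76.59647086742669
sled_rear 0.79 [366.8 193.8] S mm -12.427404457137918 -140.37889708137598
sled 0.58 [356.8 199.2] S mm -33.81368282659159 -109.49514498820227
tip S mm -31.9 -137.0 z 0.016 F_S -10.64 1.55 2.23 yaw 37.5 t 10.9667
```

View pics/t2.png

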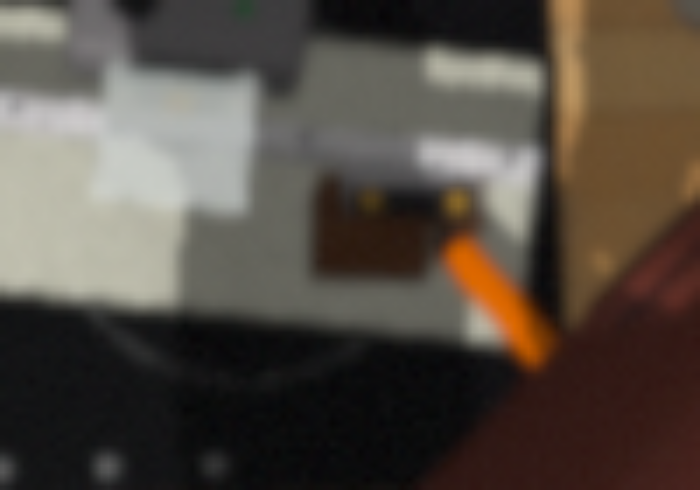

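```bash
python3 -c "
from h import *
im=cam('top');I=im['image'].astype(int)
c=I[165:235,300:400];m=(c[...,0]-c[...,2]>50)&(c[...,1]>.55*c[...,0])&(c[...,0]>90)
n,l,s,ce=cv2.connectedComponentsWithStats(m.astype('uint8'))
w=np.clip(c[...,0]-c[...,2]-20,0,None)*1.
W=[]
for x0,y0 in [(53,29),(65,29)]:
  yy,xx=np.mgrid[y0-3:y0+4,x0-3:x0+4];k=w[y0-3:y0+4,x0-3:x0+4];p=((xx*k).sum()/k.sum()+300,(yy*k).sum()/k.sum()+165)
  q=atz(im,p,.036);W.append(q[:2]);print(p,'S mm',(q[:2]-O)@xs*1e3,(q[:2]-O)@ys*1e3)
d=W[0]-W[1];print('yaw rel',np.degrees(np.arctan2(-d@xs,d@ys)),np.linalg.norm(d))
# fence top edge brightness line: use depth: fence top pts
def prof(y):
  r=[]
  for x in np.arange(.57,.64,.001):pass
tip()
# edges in top image along columns: print G channel for few columns
for col in range(345,372,4): print(col,I[178:208,col].sum(1)//3)
"
```

```text
(np.float64(352.50409836065575), np.float64(194.29918032786884)) S mm -21.775481365304874 -93.03743842182486
(np.float64(365.0120192307692), np.float64(194.03365384615384)) S mm -16.476632217088124 -133.25934341830222
yaw rel 7.5049495878770305 0.04056943977726597
tip S mm -31.9 -136.9 z 0.016 F_S -10.96 0.08 1.89 yaw 37.51 t 11.0167
345 [100 101 100  98  98 100 102 101  96  90  87  80  72  62  52  44  42  43
  42  42  40  41  39  40  39  45  61  80  93  97]
349 [100  98  97  99 100 105 108 108 104  95  85  77  68  57  49  42  38  36
  31  30  32  29  27  29  30  35  53  77  92  99]
353 [100  99  99  98  99  99 104 108 107  99  89  84  78  66  56  51  45  34
  28  29  30  29  28  30  30  33  53  77  93  97]
357 [ 99  98  98  98  97 100 106 110 108 103  94  86  78  61  37  23  17  22
  22  28  28  28  28  29  30  34  50  74  91  97]
361 [100  99 100 100 101 108 133 165 185 182 158 127 103  74  45  28  22  22
  25  31  39  41  44  50  61  71  81  90  95  98]
365 [106  99  99 100 101 102 122 160 189 196 187 163 122  89  86  94  90  71
  52  44  57  79  94 104 105 106 110 106 102 101]
369 [109 100  98  99  99 102 114 145 175 193 195 179 153 142 141 136 124 106
  90  87  92  96 100 103 106 104 105 108 108 115]
```

The top crop shows the stick tip in the cut-out (455,245). The screws at (372,202) and (457,203) are not parallel to the fence, so the holder is still askew by about 7°, with its rear against the fence. Pushing forward also turns it square, so I'll feed a little with the press kept on.

>>> {"op": "drive_tool", "data": {
  "plan": [
    [0.04,-0.04,0,0,0,0,10],
    [0.04,-0.04,0,0,0,0,10],
    [0.04,-0.04,0,0,0,0,10],
    [0,0,0,0,0,0,10]
  ]
}}

```text
clock: 11.35
position: [0.4745, -0.171, 0.0161]
tool_rot: [0.947, 0.32, -0.003, -0.001]
ft_force: [-11.8, -3.8, 0.5]
width: 0.0128
gripper_force: 108.1
```

>>> {"op": "drive_tool", "data": {
  "plan": [
    [0.04,-0.04,0,0,0,0,10],
    [0.04,-0.04,0,0,0,0,10],
    [0,0,0,0,0,0,10]
  ]
}}

```text
clock: 11.6
position: [0.4748, -0.1673, 0.0161]
tool_rot: [0.947, 0.32, -0.003, -0.0]
ft_force: [-11.4, -6.4, 0.7]
width: 0.0128
gripper_force: 108.1
```

```bash
cat >> h.py <<'E'
def sledyaw():
    im=cam('top');g=im['image'].astype(int);c=g[165:235,300:400]
    w=np.clip(c[...,0]-c[...,2]-25,0,None)*1.*(c[...,1]>.62*c[...,0])
    m=(w>8).astype('uint8');n,l,s,ce=cv2.connectedComponentsWithStats(m)
    for i in range(1,n):
        if s[i,4]>=3:
            k=w*(l==i);yy,xx=np.mgrid[:k.shape[0],:k.shape[1]];p=((xx*k).sum()/k.sum()+300,(yy*k).sum()/k.sum()+165)
            q=atz(im,p,.036);print('blob',s[i,4],np.round(p,2),'S mm',((q[:2]-O)@xs*1e3).round(1),((q[:2]-O)@ys*1e3).round(1))
    # lower (x=-25) sled edge: subpixel row where brightness crosses mid
    G=g.sum(2)/3
    for col in range(330,366,3):
        r=G[196:212,col]
        j=[i for i in range(15) if r[i]<60<=r[i+1]]
        if j:
            row=196+j[-1]+(60-r[j[-1]])/(r[j[-1]+1]-r[j[-1]]);q=atz(im,(col,row),.032);print('edge',col,round(row,2),((q[:2]-O)@xs*1e3).round(1),((q[:2]-O)@ys*1e3).round(1))
    tip()
E
python3 -c "
from h import *
sledyaw()"
```

```text
blob 672 [388.64 181.92] S mm 31.8 -206.2
blob 7 [351.64 191.99] S mm -14.5 -89.5
blob 31 [365.7  196.97] S mm -25.8 -136.4
blob 18 [365.89 208.64] S mm -63.7 -140.5
edge 345 202.4 -50.2 -71.7
edge 348 202.72 -50.2 -81.5
edge 351 203.18 -50.6 -91.3
edge 354 203.41 -50.3 -101.0
edge 357 203.69 -50.2 -110.8
edge 360 201.35 -41.5 -119.7
edge 363 198.36 -30.7 -128.4
tip S mm -32.3 -128.5 z 0.0161 F_S -11.33 -7.53 0.12 yaw 37.34 t 11.65
```

The holder's outer edge now lies at S x = -50.3 ± 0.3 mm along its whole length, so it is square and flat, at y ≈ -105 mm. Now feed along the fence.

>>> {"op": "drive_tool", "data": {
  "plan": [
    [0,0,0,0,0,0,10],
    [0.05,-0.05,0,0,0,0,10],
    [0.06,-0.06,0,0,0,0,10],
    [0.06,-0.06,0,0,0,0,10],
    [0.06,-0.06,0,0,0,0,10]
  ]
}}

```text
clock: 12.07
position: [0.4762, -0.155, 0.0161]
tool_rot: [0.948, 0.32, -0.003, 0.0]
ft_force: [-12.2, -8.2, -0.4]
width: 0.0132
gripper_force: 108.2
```

>>> {"op": "drive_tool", "data": {
  "plan": [
    [0.06,-0.06,0,0,0,0,10],
    [0.06,-0.06,0,0,0,0,10],
    [0.06,-0.06,0,0,0,0,10],
    [0.03,-0.03,0,0,0,0,10],
    [0,0,0,0,0,0,10]
  ]
}}

```text
clock: 12.48
position: [0.4779, -0.1428, 0.016]
tool_rot: [0.947, 0.32, -0.003, -0.0]
ft_force: [-12.6, -7.6, 0.7]
width: 0.0134
gripper_force: 108.2
```

```bash
python3 -c "
from h import *
sledyaw()"
```

```text
blob 477 [390.34 176.41] S mm 50.6 -210.2
blob 8 [343.86 191.14] S mm -14.5 -64.2
blob 5 [356.3  192.42] S mm -14.3 -104.7
blob 19 [362.58 204.23] S mm -50.5 -128.6
blob 13 [357.28 205.64] S mm -57.0 -112.0
edge 336 201.27 -49.7 -42.4
edge 339 201.77 -50.3 -52.2
edge 342 202.19 -50.6 -62.0
edge 345 202.39 -50.2 -71.7
edge 348 202.72 -50.2 -81.5
edge 351 202.08 -47.0 -90.9
edge 354 200.08 -39.4 -100.0
edge 357 201.44 -42.8 -110.1
tip S mm -32.3 -103.8 z 0.016 F_S -12.21 -8.55 0.5 yaw 37.33 t 12.5333
```

>>> {"op": "drive_tool", "data": {
  "plan": [
    [0.06,-0.06,0,0,0,0,10],
    [0.06,-0.06,0,0,0,0,10],
    [0.06,-0.06,0,0,0,0,10],
    [0.06,-0.06,0,0,0,0,10],
    [0.06,-0.06,0,0,0,0,10]
  ]
}}

```text
clock: 12.95
position: [0.4799, -0.1265, 0.016]
tool_rot: [0.948, 0.32, -0.003, 0.0]
ft_force: [-13.1, -9.9, 0.3]
width: 0.0131
gripper_force: 108.2
```

>>> {"op": "drive_tool", "data": {
  "plan": [
    [0.06,-0.06,0,0,0,0,10],
    [0.06,-0.06,0,0,0,0,10],
    [0.06,-0.06,0,0,0,0,10],
    [0.03,-0.03,0,0,0,0,10],
    [0,0,0,0,0,0,10]
  ]
}}

```text
clock: 13.37
position: [0.4815, -0.1143, 0.0159]
tool_rot: [0.947, 0.32, -0.003, -0.0]
ft_force: [-13.2, -7.4, 1.1]
width: 0.013
gripper_force: 108.2
```

```bash
python3 -c "
from h import *
sledyaw()"
```

```text
blob 513 [392.18 178.71] S mm 43.7 -216.8
blob 4 [347.48 191.45] S mm -14.3 -75.9
blob 16 [352.41 201.67] S mm -45.8 -95.1
blob 12 [349.18 205.5 ] S mm -59.3 -85.9
blob 51 [396.7  230.88] S mm -124.4 -245.5
edge 330 200.89 -50.6 -22.9
edge 333 201.32 -50.9 -32.7
edge 336 201.48 -50.4 -42.4
edge 339 201.79 -50.3 -52.2
edge 342 201.5 -48.3 -61.8
edge 345 199.21 -39.8 -70.7
edge 348 201.47 -46.1 -81.1
edge 351 203.5 -51.6 -91.4
edge 354 208.6 -67.1 -102.7
edge 363 204.14 -49.5 -130.2
tip S mm -32.3 -75.0 z 0.0159 F_S -11.94 -9.5 1.21 yaw 37.33 t 13.4167
```

>>> {"op": "drive_tool", "data": {
  "plan": [
    [0.06,-0.04,0,0,0,0,10],
    [0.06,-0.04,0,0,0,0,10],
    [0.06,-0.05,0,0,0,0,10],
    [0.05,-0.05,0,0,0,0,10],
    [0.05,-0.05,0,0,0,0,10]
  ]
}}

```text
clock: 13.83
position: [0.4828, -0.1021, 0.0156]
tool_rot: [0.948, 0.319, -0.005, 0.0]
ft_force: [-19.7, -14.4, 1.8]
width: 0.0132
gripper_force: 108.4
```

>>> {"op": "drive_tool", "data": {
  "plan": [
    [0.05,-0.05,0,0,0,0,10],
    [0.05,-0.05,0,0,0,0,10],
    [0.05,-0.05,0,0,0,0,10],
    [0.05,-0.05,0,0,0,0,10]
  ]
}}

```text
clock: 14.17
position: [0.4843, -0.0907, 0.0155]
tool_rot: [0.948, 0.319, -0.005, 0.0]
ft_force: [-19.7, -12.6, 4.1]
width: 0.0129
gripper_force: 108.4
```

```bash
python3 -c "
from h import *
sledyaw()"|grep -v blob
```

```text
edge 330 200.88 -50.5 -22.9
edge 333 201.37 -51.1 -32.7
edge 336 198.97 -42.2 -41.6
edge 339 198.64 -40.1 -51.1
edge 342 200.67 -45.6 -61.5
edge 345 204.6 -57.3 -72.4
tip S mm -32.3 -50.7 z 0.0155 F_S -18.28 -15.16 3.35 yaw 37.25 t 14.2167
```

>>> {"op": "drive_tool", "data": {
  "plan": [
    [0.05,-0.05,0,0,0,0,10],
    [0.05,-0.05,0,0,0,0,10],
    [0.05,-0.05,0,0,0,0,10],
    [0.05,-0.05,0,0,0,0,10],
    [0.05,-0.05,0,0,0,0,10]
  ]
}}

```text
clock: 14.63
position: [0.4862, -0.0767, 0.0155]
tool_rot: [0.948, 0.319, -0.005, 0.0]
ft_force: [-19.7, -13.1, 3.6]
width: 0.0136
gripper_force: 108.5
```

>>> {"op": "drive_tool", "data": {
  "plan": [
    [0.05,-0.05,0,0,0,0,10],
    [0.05,-0.05,0,0,0,0,10],
    [0.05,-0.05,0,0,0,0,10],
    [0.05,-0.05,0,0,0,0,10],
    [0,0,0,0,0,0,10]
  ]
}}

```text
clock: 15.05
position: [0.4878, -0.065, 0.0154]
tool_rot: [0.948, 0.32, -0.005, -0.0]
ft_force: [-18.6, -12.0, 4.0]
width: 0.0128
gripper_force: 108.5
```

```bash
python3 -c "
from h import *
sledyaw()"|grep -v blob
```

```text
edge 330 197.54 -39.7 -21.8
edge 333 199.33 -44.4 -32.1
edge 336 203.75 -57.7 -43.2
tip S mm -32.2 -25.4 z 0.0154 F_S -17.73 -14.03 3.56 yaw 37.27 t 15.1
```

>>> {"op": "drive_tool", "data": {
  "plan": [
    [0.05,-0.05,0,0,0,0,10],
    [0.05,-0.05,0,0,0,0,10],
    [0.05,-0.05,0,0,0,0,10],
    [0.05,-0.05,0,0,0,0,10],
    [0.05,-0.05,0,0,0,0,10]
  ]
}}

```text
clock: 15.52
position: [0.4894, -0.0516, 0.0153]
tool_rot: [0.948, 0.319, -0.005, 0.0]
ft_force: [-19.2, -14.6, 3.5]
width: 0.0132
gripper_force: 108.5
```

>>> {"op": "drive_tool", "data": {
  "plan": [
    [0.05,-0.05,0,0,0,0,10],
    [0.05,-0.05,0,0,0,0,10],
    [0.05,-0.05,0,0,0,0,10],
    [0.05,-0.05,0,0,0,0,10],
    [0.05,-0.05,0,0,0,0,10]
  ]
}}

```text
clock: 15.93
position: [0.4912, -0.0377, 0.0153]
tool_rot: [0.948, 0.319, -0.005, 0.0]
ft_force: [-21.2, -14.5, 4.8]
width: 0.0129
gripper_force: 108.5
```

```bash
python3 -c "
from h import *
tip()"
```

```text
tip S mm -32.3 2.1 z 0.0153 F_S -19.23 -17.07 4.8 yaw 37.23 t 15.9333
```

>>> {"op": "drive_tool", "data": {
  "plan": [
    [0.04,-0.05,0,0,0,0,10],
    [0.04,-0.05,0,0,0,0,10],
    [0.04,-0.05,0,0,0,0,10],
    [0.04,-0.05,0,0,0,0,10],
    [0.05,-0.05,0,0,0,0,10]
  ]
}}

```text
clock: 16.35
position: [0.4929, -0.0239, 0.0155]
tool_rot: [0.948, 0.319, -0.005, 0.0]
ft_force: [-18.1, -10.6, 2.9]
width: 0.0131
gripper_force: 108.4
```

>>> {"op": "drive_tool", "data": {
  "plan": [
    [0.04,-0.04,0,0,0,0,10],
    [0.04,-0.04,0,0,0,0,10],
    [0.04,-0.04,0,0,0,0,10],
    [0.03,-0.03,0,0,0,0,10],
    [0,0,0,0,0,0,10]
  ]
}}

```text
clock: 16.77
position: [0.4942, -0.0149, 0.0155]
tool_rot: [0.947, 0.32, -0.004, -0.0]
ft_force: [-16.7, -10.1, 3.1]
width: 0.013
gripper_force: 108.4
```

```bash
python3 -c "
from h import *
tip()"
```

```text
tip S mm -32.3 25.2 z 0.0155 F_S -15.33 -12.12 3.1 yaw 37.32 t 16.7667
```

>>> {"op": "drive_tool", "data": {
  "plan": [
    [0.03,-0.03,0,0,0,0,10],
    [0.03,-0.03,0,0,0,0,10],
    [0.03,-0.03,0,0,0,0,10],
    [0.03,-0.03,0,0,0,0,10],
    [0,0,0,0,0,0,10]
  ]
}}

```text
clock: 17.18
position: [0.4949, -0.0085, 0.0154]
tool_rot: [0.947, 0.32, -0.005, -0.0]
ft_force: [-16.2, -10.9, 2.6]
width: 0.0133
gripper_force: 108.5
```

>>> {"op": "drive_tool", "data": {
  "plan": [
    [0.03,-0.03,0,0,0,0,10],
    [0.03,-0.03,0,0,0,0,10],
    [0,0,0,0,0,0,10]
  ]
}}

```text
clock: 17.43
position: [0.4953, -0.0054, 0.0154]
tool_rot: [0.948, 0.32, -0.005, -0.0]
ft_force: [-17.7, -11.0, 3.8]
width: 0.0132
gripper_force: 108.5
```

```bash
python3 -c "
from h import *
tip()"
```

```text
tip S mm -32.5 34.7 z 0.0154 F_S -16.15 -13.2 3.81 yaw 37.29 t 17.4333
```

>>> {"op": "drive_tool", "data": {
  "plan": [
    [0.03,-0.03,0,0,0,0,10],
    [0.02,-0.02,0,0,0,0,10],
    [0,0,0,0,0,0,10]
  ]
}}

```text
clock: 17.68
position: [0.4946, -0.0045, 0.0152]
tool_rot: [0.948, 0.319, -0.006, 0.001]
ft_force: [-20.0, -17.9, 4.1]
width: 0.0135
gripper_force: 108.6
```

>>> {"op": "drive_tool", "data": {
  "plan": [
    [0.02,-0.02,0,0,0,0,10],
    [0.02,-0.02,0,0,0,0,10],
    [0,0,0,0,0,0,10]
  ]
}}

```text
clock: 17.93
position: [0.4941, -0.0038, 0.0151]
tool_rot: [0.948, 0.318, -0.006, 0.001]
ft_force: [-22.7, -23.0, 4.4]
width: 0.013
gripper_force: 108.8
```

```bash
python3 -c "
from h import *
tip()"
```

```text
tip S mm -33.5 35.9 z 0.0151 F_S -19.64 -25.69 4.42 yaw 37.07 t 17.9333
```

The stop is reached: the forward force rose at tip y = 36. Back straight out of the corner and lift.

>>> {"op": "drive_tool", "data": {
  "plan": [
    [-0.1,0,0,0,0,0,10],
    [-0.1,0,0,0,0,0,10],
    [-0.15,0,0,0,0,0,10],
    [-0.2,0,0,0,0,0,10],
    [-0.3,0,0,0,0,0,10]
  ]
}}

```text
clock: 18.35
position: [0.4744, -0.0175, 0.0171]
tool_rot: [0.947, 0.322, 0.0, 0.0]
ft_force: [0.2, 0.1, -0.1]
width: 0.0132
gripper_force: 108.0
```

>>> {"op": "drive_tool", "data": {
  "plan": [
    [-0.4,0,0,0,0,0,10],
    [-0.2,0,-0.2,0,0,0,10],
    [0,0,-0.5,0,0,0,10],
    [0,0,-0.6,0,0,0,10],
    [0,0,0,0,0,0,10]
  ]
}}

```text
clock: 18.77
position: [0.4565, -0.0333, 0.0719]
tool_rot: [0.947, 0.32, 0.003, -0.001]
ft_force: [1.3, 0.3, 0.2]
width: 0.0129
gripper_force: 108.1
```

```bash
python3 -c "
from h import *
tip()
im=cam('top');save(im,'t3.png',(270,160,390,240),6);g=im['image'].sum(2)/3.
for col in range(300,330,3):
  r=g[190:208,col];j=[i for i in range(17) if r[i]<60<=r[i+1]]
  if j:
    q=atz(im,(col,190+j[-1]+(60-r[j[-1]])/(r[j[-1]+1]-r[j[-1]])),.032);print(col,((q[:2]-O)@xs*1e3).round(1),((q[:2]-O)@ys*1e3).round(1))
plan([0.4635,-0.395,0.06],90.5,13,10)"
```

```text
tip S mm -67.5 2.2 z 0.0719 F_S 1.23 0.42 0.21 yaw 37.38 t 18.7667
300 -45.8 75.4
303 -45.9 65.6
306 -46.0 55.8
309 -29.4 47.9
from [ 0.456  -0.0318  0.0705] yaw 37.5 step mm 27.95765397074188
[-0.41,0.56,0.02,0,0,-0.89,10],[-0.45,0.53,0.02,0,0,-0.89,10],[-0.49,0.5,0.02,0,0,-0.89,10],[-0.52,0.46,0.02,0,0,-0.89,10],[-0.56,0.42,0.02,0,0,-0.89,10],
[-0.58,0.38,0.02,0,0,-0.89,10],[-0.61,0.34,0.02,0,0,-0.89,10],[-0.63,0.3,0.02,0,0,-0.89,10],[-0.65,0.25,0.02,0,0,-0.89,10],[-0.67,0.2,0.02,0,0,-0.89,10],
[-0.68,0.16,0.02,0,0,-0.89,10],[-0.69,0.11,0.02,0,0,-0.89,10],[-0.7,0.06,0.02,0,0,-0.89,10],
```

View pics/t3.png

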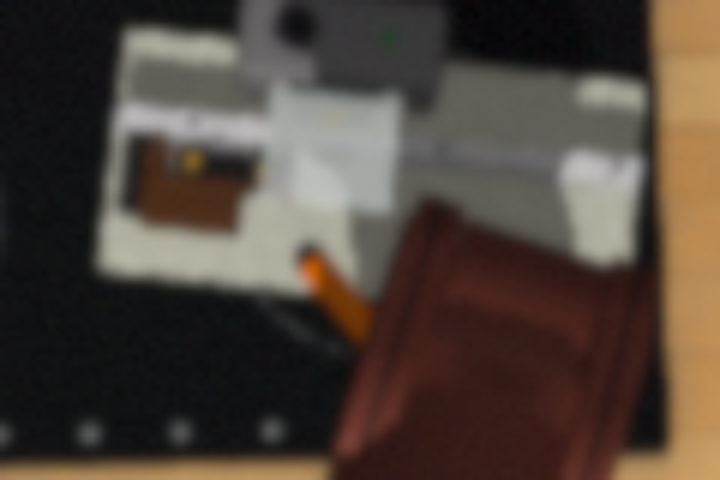

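The picture shows the holder (140–240, 140–230) square against the fence and touching the black stop at (130,175). The stick is clear at (310,260). Take it back to the worktop.

>>> {"op": "drive_tool", "data": {
  "plan": [
    [-0.41,0.56,0.02,0,0,-0.89,10],
    [-0.45,0.53,0.02,0,0,-0.89,10],
    [-0.49,0.5,0.02,0,0,-0.89,10],
    [-0.52,0.46,0.02,0,0,-0.89,10],
    [-0.56,0.42,0.02,0,0,-0.89,10]
  ]
}}

```text
clock: 19.23
position: [0.4569, -0.1722, 0.0639]
tool_rot: [0.874, 0.486, -0.0, -0.001]
ft_force: [-0.1, 0.8, -0.9]
width: 0.0134
gripper_force: 108.0
```

>>> {"op": "drive_tool", "data": {
  "plan": [
    [-0.58,0.38,0.02,0,0,-0.89,10],
    [-0.61,0.34,0.02,0,0,-0.89,10],
    [-0.63,0.3,0.02,0,0,-0.89,10],
    [-0.65,0.25,0.02,0,0,-0.89,10],
    [-0.67,0.2,0.02,0,0,-0.89,10]
  ]
}}

```text
clock: 19.65
position: [0.4595, -0.3118, 0.0593]
tool_rot: [0.775, 0.633, -0.0, -0.001]
ft_force: [0.6, 0.0, -0.5]
width: 0.013
gripper_force: 108.0
```

>>> {"op": "drive_tool", "data": {
  "plan": [
    [-0.68,0.16,0.02,0,0,-0.89,10],
    [-0.69,0.11,0.02,0,0,-0.89,10],
    [-0.7,0.06,0.02,0,0,-0.89,10],
    [0,0,0,0,0,0,10],
    [0,0,0,0,0,0,10]
  ]
}}

```text
clock: 20.07
position: [0.4606, -0.3966, 0.057]
tool_rot: [0.705, 0.709, -0.0, -0.001]
ft_force: [0.5, 1.0, -0.9]
width: 0.0134
gripper_force: 108.0
```

>>> {"op": "drive_tool", "data": {
  "plan": [
    [0,0,0.5,0,0,0,10],
    [0,0,0.5,0,0,0,10],
    [0,0,0.3,0,0,0,10],
    [0,0,0.13,0,0,0,10],
    [0,0,0,0,0,0,10]
  ]
}}

```text
clock: 20.48
position: [0.4619, -0.3935, 0.0004]
tool_rot: [0.704, 0.71, 0.0, -0.001]
ft_force: [-0.3, 0.5, 0.3]
width: 0.0133
gripper_force: 108.0
```

>>> {"op": "drive_tool", "data": {
  "plan": [
    [0,0,0.02,0,0,0,10],
    [0,0,0,0,0,0,10],
    [0,0,0,0,0,0,10]
  ],
  "squeeze": 20
}}

```text
clock: 20.73
position: [0.4627, -0.3948, 0.0007]
tool_rot: [0.704, 0.71, 0.0, 0.0]
ft_force: [0.5, -0.5, -0.5]
width: 0.013
gripper_force: 108.0
```

>>> {"op": "drive_tool", "data": {
  "plan": [
    [0,0,0,0,0,0,30],
    [0,0,0,0,0,0,45],
    [0,0,0,0,0,0,45],
    [0,0,0,0,0,0,45],
    [0,0,0,0,0,0,45]
  ]
}}

```text
clock: 21.15
position: [0.4625, -0.3951, 0.0006]
tool_rot: [0.704, 0.71, 0.0, 0.0]
ft_force: [-0.6, -0.4, 0.1]
width: 0.0449
gripper_force: 0.0
```

>>> {"op": "drive_tool", "data": {
  "plan": [
    [0,0,-0.3,0,0,0,45],
    [0,0,-0.8,0,0,0,45],
    [0,0,-0.8,0,0,0,45],
    [0,0,-0.8,0,0,0,45],
    [0,0,0,0,0,0,45]
  ]
}}

```text
clock: 21.57
position: [0.4643, -0.398, 0.1155]
tool_rot: [0.705, 0.71, 0.001, 0.004]
ft_force: [1.1, -1.1, 0.7]
width: 0.045
gripper_force: 0.0
```

```bash
python3 -c "
from h import *
im=cam('wrist')
for n in ['push_stick','stick_tip']:
  for d in env.landmark_of('wrist',n)[:1]:print(n,d['conf'],d['point'],atd(im,d['point']))
for n in ['wrist']:
  I=im['image'].astype(int);o=(I[...,0]>170)&(I[...,2]<70)&(I[...,1]<160)&(I[...,1]>60);o[:, :270]=0;o[:,370:]=0
  v,u=np.nonzero(o);P=np.array([atd(im,(a,b)) for a,b in zip(u,v)]);print(len(P),np.percentile(P,[2,50,98],axis=0).round(4))
"
```

```text
push_stick 0.79 [313.7, 184.9] [ 0.46012623 -0.38856381  0.01338814]
stick_tip 0.63 [316.0, 50.2] [ 0.4617869  -0.27972439  0.01250711]
3515 [[ 0.4543 -0.5078  0.0106]
 [ 0.4612 -0.3726  0.0124]
 [ 0.4679 -0.2895  0.0139]]
```

```bash
python3 -c "
from h import *
print(env.close_job())"
```

```text
the job is handed in; nothing more can be done
None
```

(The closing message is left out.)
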